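# Load the ware tray for the kiln

## Task

Load the wooden tray for the kiln: in the middle of its wide bay build a centred pile, with the large square tile flat on the tray floor, the small square tile on it and the clay fish, right way up, on top; stand the plain white cone upright, foot down as it stands now, in the middle of the narrow bay. Leave the round tile, the clay moth and the white squeeze bulb with the needle where they are on the table.

Things in the scene. Friction and masses are not known exactly. Their poses are not given: they have to be found in the camera images.
- ware_tray: Wooden open tray, 132 mm (its x) by 208 mm (its y), 24 mm high, fixed to the table; its yaw is arbitrary. Walls and the one divider 6 mm thick, floor 6 mm thick. The divider, parallel to its x axis, makes a wide bay (120 x 120 mm inside, on the -y side) and a narrow bay (120 mm along x, 70 mm along y, on the +y side). Origin: centre of its underside, z up.
- wide_bay (a point): Centre of the floor of the wide bay, on the upper face of the floor (6 mm above the table, walls rise 18 mm above it); axes parallel to the tray's.
- narrow_bay (a point): Centre of the floor of the narrow bay, on the upper face of the floor; axes parallel to the tray's.
- large_tile: Large square terracotta tile, 66 x 66 x 12 mm, loose, lying flat. Origin: centre of its underside; x and y along its sides, z up.
- small_tile: Small square terracotta tile, 50 x 50 x 12 mm, loose, lying flat. Origin: centre of its underside; x and y along its sides, z up.
- fish: Grey-brown clay fish pendant, a plump rounded lump about 51 (x) x 48 (y) x 16 mm, loose, lying flat, its flat side down. Origin: centre of its underside, z up. It can be gripped across its x or its y.
- cone: Plain white bisque cone (blunt, tapering upward), 30 mm across at the foot, 19 mm at the flat top, 42 mm tall (about 23 mm across at 28 mm height), loose, standing on its foot. Origin: centre of its foot, z up.
- round_tile: Round terracotta tile, 58 mm diameter, 12 mm thick, lying flat. Look-alike: stays where it is. Origin: centre of its underside.
- moth: Grey-brown clay moth with two spread wings, about 60 (x) x 64 (y) x 11 mm, lying flat. Look-alike: stays where it is. Origin: centre of its underside.
- bulb: White round squeeze bulb with an upright steel needle, 34 mm wide, 58 mm tall with the needle. Look-alike: stays where it is. Origin: centre of its underside.
Mind the look-alikes: they are no part of the job. What is shaped like the cone but black or yellow is not meant. What is shaped like the small_tile but blue is not meant.

How it is judged:
At the end, for the whole second after the job is handed in: In the wide bay: large tile flat on the floor within 15 mm of the centre, small tile flat on it within 10 mm, fish flat on that within 12 mm. Cone upright in the narrow bay within 15 mm of its centre. Round tile, moth and bulb within 30 mm of their starts. All at rest (horizontal distance between large_tile and wide_bay below 0.015 m and z of large_tile in the frame of wide_bay below 0.004 m and angle between each of large_tile, small_tile's own z axis and vertical below 0.1 rad and horizontal distance between small_tile and large_tile below 0.01 m and z of small_tile in the frame of large_tile between 0.009 and 0.016 m and horizontal distance between fish and small_tile below 0.012 m and z of fish in the frame of small_tile between 0.008 and 0.018 m and angle between fish's own z axis and vertical below 0.2 rad and horizontal distance between cone and narrow_bay below 0.015 m and z of cone in the frame of narrow_bay below 0.005 m and angle between cone's own z axis and vertical below 0.15 rad and linear speed of each of large_tile, small_tile, fish, cone below 0.02 m/s and distance of each of round_tile, moth, bulb from where it was at the start of the episode below 0.03 m); the robot touches nothing.
It fails at once if the round tile, the moth or the squeeze bulb is moved (distance of any of round_tile, moth, bulb from where it was at the start of the episode above 0.03 m).
It also fails if it takes over 120 s, if anything falls off the work surface, if the arm or the gripper's body presses on something with over 40 N, if the wrist force passes 120 N, or if a joint passes its speed limit or range.

## Robot

A 6-joint arm with a two-finger parallel gripper is mounted at the origin on a cart in front of the work surface, level with it; the furniture and walls round the work are solid. World frame = base frame: x ahead of the robot, y to its left, z up, the work surface at z = 0. Lengths are in m, angles in rad, forces in N, time in s.
With the tool pointing down it reaches from about 0.35 to 0.775 m from the base axis. Payload 5.5 kg.
Tool frame: the origin (TCP) lies at the very end of the fingers, on their centre line; the grasp point (between the pads) lies 19 mm behind it; z points along the fingers, y is the line along which they close (so a half turn about z gives the same grasp; the last joint's range is limited). The gripper opens to 85 mm and grips with 20 to 120 N. Pads are 22 mm wide; open, the fingers measure 114 mm over their backs; the gripper's body (76 mm by 85 mm) begins 54 mm behind the grasp point. The pads swing forward as they close: fully open they stand 13 mm farther back than shut.
Start: joints at [-1.458, 0.313, 0.046, 1.304, 0, 1.431], TCP at [0.144, -0.557, 0.231] pointing down, gripper open.
Joint ranges: [-2.76, 2.76], [-0.86, 1.69], [-1.03, 1.26], [-2.2, 2.34], [-1.47, 1.5], [-3.14, 3.14]. Speed limits (rad/s): [2.57, 2.57, 3.14, 3.14, 3.14, 3.14].

## Interface

Orientations are given as a unit quaternion [w, x, y, z].
In Python, from workcell import env, viewer, nets gives the robot as it stands. The module is installed in compiled form; this text tells all that it offers.
- The arm moves only by the shell command python3 -m creep 'ROWS' [OPENING] [FORCE]. ROWS is 1 to 8 rows, one to a line, with the numbers parted by commas; each row has 6 numbers: dx, dy, dz in m, then a rotation vector rx, ry, rz in rad; each row is the pose to reach, as a shift and turn from the pose commanded when the command began, along the tool's axes at that moment; what a row does not reach only later rows make up. A row lasts 1/8 s, in which the tool goes at most 0.0625 m and 0.188 rad, less where a joint would pass 70% of its speed; a pose out of reach is approached as far as the arm can. OPENING is the finger opening in m, set as the command begins (- or left out keeps the last). The fingers move at their own pace and stop on an object; FORCE is the grip in N (left out, the last holds). Time passes only in rows, so rows that do not move let the fingers close. It prints the time, the measured TCP pose, the force, the opening and the grip force at its end. Input that does not fit is refused with a message, and nothing moves.
- env.get_state(): the state, without advancing time (a new reading comes with each control period).
- viewer.read_camera(name): name is "scene" or "top"; returns a dict with "image" (384x512x3 uint8, red, green, blue), "K" (3x3 intrinsics, pixels), "R" (3x3) and "t" (3): a world point X has camera coordinates R X + t. Camera axes: x right, y down, z forward; pixel columns grow to the right and rows downward; lengths in m; the calibration is good to about 2 mm. A picture is of the moment at which its call begins. There is no depth.
- env.hand_in(): hands the job in; it is judged then, once.
Trained networks look in a picture, given as the dict that the camera call returned (one of the last four; its "shot" number tells which), for a name from the list of things; names that differ only in an ending like _2 or _b are one class to them, and where a whole thing is asked for, a point or a joint stands for the part that bears it (a point fixed in the world has none). Each returns a list of dicts, best first, with "confidence" (0 to 1); they miss things now and then, are a little off and sometimes report something else, mostly with a low value. They report only what shows in the picture. A call takes as long as a camera call. They do not tell look-alikes from the thing itself.
- nets.outline_of(label, picture): "region" (384x512 bool, what is visible of it) and "box" ([left, top, right, bottom] in pixels, round what is visible of it).
The state is a dict: "clock": time; "joint_pos": joint angles; "qvel": joint speeds; "tau": joint torques, N m; "tcp_pos": TCP position; "orientation": TCP orientation; "wrist_force": force on the tool from outside, world axes, zero at the start; "ft_torque": the same for the moment, N m; "finger_gap": finger opening in m; "grip_force": force on a finger pad.
Only numpy, scipy, OpenCV 4.12 (cv2) and the standard library are available. Lean on these libraries where they do the work, as an engineer would, in place of code of your own. Each camera call takes 0.05 s, during which the arm holds its last target. There are 200 camera calls.

## Working session

There is one attempt and no reset: what is moved stays moved. The work goes in short steps, Python scripts to look and compute and a shell command to move; the robot and the scene stay as the last step left them, time stands still between calls to the robot, and variables do not carry over. Pictures are saved under pics/ and viewed, at most 14 in all, crops included, and the job is handed in when it is done.

```bash
mkdir -p pics; cat > h.py <<'E'
import numpy as np, cv2
from workcell import env, viewer, nets
def ray(P,u,v,z):
    R,t=np.array(P["R"]),np.array(P["t"]); K=np.array(P["K"])
    d=R.T@np.linalg.solve(K,[u,v,1]); c=-R.T@t
    return c+d*(z-c[2])/d[2]
def proj(P,X):
    q=np.array(P["K"])@(np.array(P["R"])@np.array(X)+np.array(P["t"])); return q[:2]/q[2]
def save(P,n,box=None,s=1):
    im=P["image"][:,:,::-1]
    if box: im=im[box[1]:box[3],box[0]:box[2]]
    cv2.imwrite("pics/"+n,cv2.resize(im,None,fx=s,fy=s,interpolation=cv2.INTER_CUBIC))
E
python3 - <<'E'
from h import *
T=viewer.read_camera("top"); S=viewer.read_camera("scene")
np.save("T.npy",T,allow_pickle=True)
save(T,"top.png",s=1.5); save(S,"scene.png",s=1.5)
for P in (T,S): print(-np.array(P["R"]).T@P["t"])
for n in "ware_tray large_tile small_tile fish cone round_tile moth bulb".split():
    for d in nets.outline_of(n,T):
        r=d["region"].astype(np.uint8); m=cv2.moments(r,True)
        c=(m["m10"]/m["m00"],m["m01"]/m["m00"])
        print(n,round(d["confidence"],2),d["box"],np.round(c,1),ray(T,*c,0.01).round(3))
print(env.get_state())
E
```

```text
[0.40336734 0.04111992 1.15851771]
[-0.23374207  0.90007373  0.61224004]
ware_tray 0.59 [303.7, 171.7, 387.1, 252.5] [345.1 210.9] [ 0.514 -0.237  0.01 ]
ware_tray 0.5 [166.0, 178.2, 192.3, 205.3] [178.2 189.5] [0.57 0.25 0.01]
large_tile 0.95 [163.9, 176.7, 193.5, 206.0] [178.3 189.9] [0.569 0.249 0.01 ]
small_tile 0.79 [268.1, 194.0, 289.4, 210.0] [277.4 200.2] [ 0.543 -0.04   0.01 ]
small_tile 0.66 [180.5, 224.9, 201.9, 246.7] [192.2 237.1] [0.433 0.204 0.01 ]
fish 0.7 [246.3, 161.3, 258.7, 177.2] [251.3 170.4] [0.63  0.037 0.01 ]
fish 0.4 [301.4, 170.9, 386.5, 251.1] [345.1 211.1] [ 0.513 -0.237  0.01 ]
cone 0.67 [127.5, 156.7, 139.4, 164.8] [132.8 159.4] [0.658 0.387 0.01 ]
cone 0.59 [132.7, 177.5, 145.7, 186.4] [139.2 182.2] [0.59  0.364 0.01 ]
cone 0.47 [307.6, 174.4, 390.1, 254.2] [345.5 211.2] [ 0.513 -0.238  0.01 ]
round_tile 0.74 [230.6, 220.8, 251.5, 243.5] [240.4 231.9] [0.45  0.067 0.01 ]
moth 0.51 [135.4, 226.7, 157.7, 246.5] [144.6 236.7] [0.432 0.34  0.01 ]
bulb 0.57 [212.2, 190.7, 224.2, 204.9] [217.9 197.5] [0.548 0.134 0.01 ]
{'clock': 0.5, 'joint_pos': array([-1.45761183e+00,  3.13200349e-01,  4.60551464e-02,  1.30361022e+00,
       -1.61062686e-05,  1.43122261e+00]), 'qvel': array([-0.00174209, -0.00288055,  0.00300786,  0.00184527,  0.00029305,
        0.001144  ]), 'tau': array([-1.38578671e-03, -4.79995251e+01,  2.98537338e+01,  1.90808983e-03,
       -1.91599379e-04, -3.93216366e-07]), 'tcp_pos': array([ 0.14379554, -0.55674367,  0.23130461]), 'orientation': array([ 2.03457936e-05,  9.92024784e-01,  1.26042961e-01, -8.32230580e-06]), 'wrist_force': array([-0.09915291,  0.63774852, -0.3529751 ]), 'ft_torque': array([ 0.00529719, -0.04173291,  0.06378102]), 'grip_force': 0.0, 'finger_gap': 0.08519836884370692}
```

View pics/top.png

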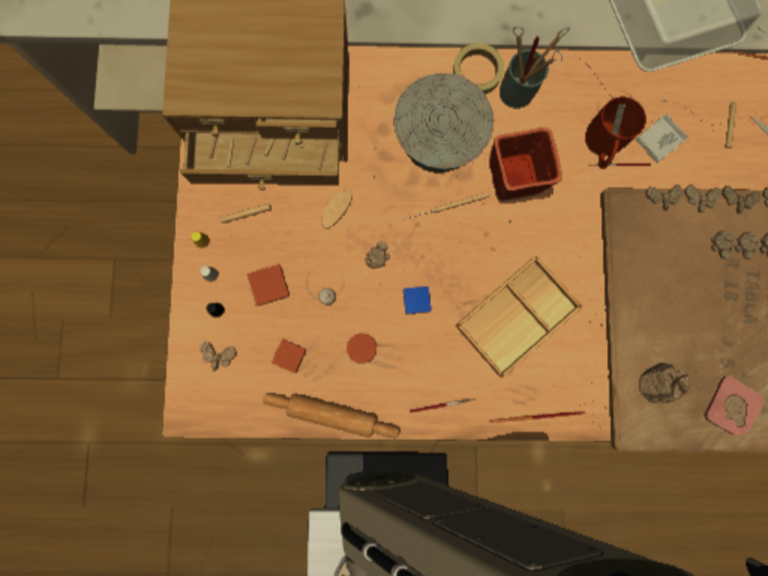

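View pics/scene.png

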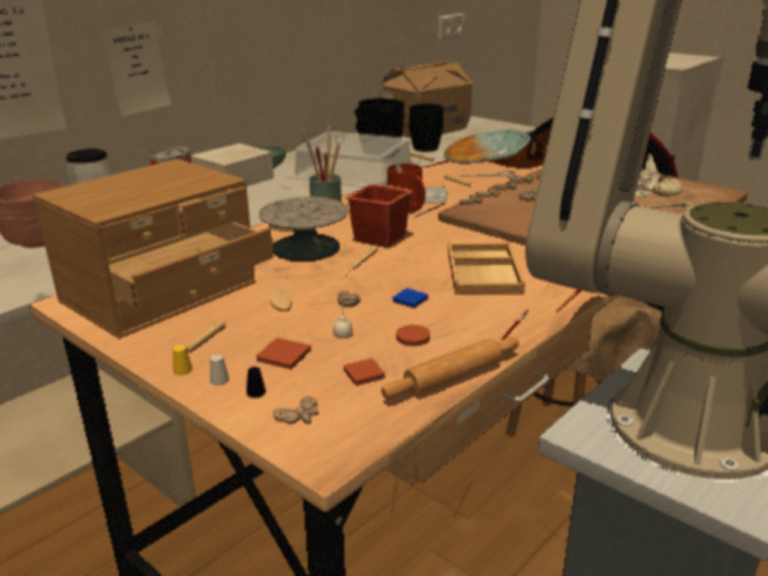

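```bash
cat >> h.py <<'E'
from scipy.optimize import minimize
from scipy.spatial.transform import Rotation as Ro
def box(a,b,h): return np.array([[x,y,z] for x in(-a/2,a/2) for y in(-b/2,b/2) for z in(0,h)])
def cyl(r0,r1,h): 
    t=np.linspace(0,2*np.pi,24); return np.vstack([np.c_[r*np.cos(t),r*np.sin(t),0*t+z] for r,z in((r0,0),(r1,h))])
def sil(P,M,p,z0=0,s=8):
    c,n=np.cos(p[2]),np.sin(p[2])
    W=M@np.array([[c,n,0],[-n,c,0],[0,0,1]])+[p[0],p[1],z0]
    q=(np.array(P["K"])@(np.array(P["R"])@W.T+np.array(P["t"])[:,None])); q=(q[:2]/q[2]).T
    return cv2.convexHull(q.astype(np.float32))
def fit(views,M,p0,z0=0):
    # views: list of (picture, mask); soft IoU at 6x
    dat=[]
    for P,m in views:
        x,y,w,h=cv2.boundingRect(m.astype(np.uint8)); x-=6;y-=6;w+=12;h+=12
        dat.append((P,x,y,cv2.resize(m[y:y+h,x:x+w].astype(np.float32),None,fx=6,fy=6,interpolation=cv2.INTER_LINEAR)))
    def f(p):
        e=0
        for P,x,y,g in dat:
            H=((sil(P,M,p,z0)-[x,y]+.5)*6-.5); r=np.zeros_like(g)
            cv2.fillConvexPoly(r,np.round(H*16).astype(np.int32),1.,shift=4)
            e+=np.abs(r-g).sum()/g.sum()
        return e
    best=None
    for a in np.arange(0,3.14,.26):
        s0=np.array([p0[0],p0[1],a]); 
        o=minimize(f,s0,method="Nelder-Mead",options=dict(initial_simplex=s0+np.array([[0,0,0],[.012,0,0],[0,.012,0],[0,0,.3]])))
        if best is None or o.fun<best.fun: best=o
    return best.x,best.fun
def near(n,P,uv):
    L=[d for d in nets.outline_of(n,P) if np.hypot((d["box"][0]+d["box"][2])/2-uv[0],(d["box"][1]+d["box"][3])/2-uv[1])<15]
    return L[0]["region"] if L else None
E
python3 - <<'E'
from h import *
T=viewer.read_camera("top"); S=viewer.read_camera("scene")
save(T,"crop.png",(110,140,290,260),4)
G={"ware_tray":((.514,-.237),box(.132,.208,.024)),"large_tile":((.569,.249),box(.066,.066,.012)),"small_tile":((.433,.204),box(.05,.05,.012)),"cone":((.59,.364),cyl(.015,.0095,.042)),"round_tile":((.45,.067),cyl(.029,.029,.012)),"fish":((.63,.037),box(.051,.048,.01)),"moth":((.432,.34),box(.06,.064,.008)),"bulb":((.548,.134),cyl(.017,.01,.03))}
for n,(p,M) in G.items():
    V=[]
    for P in (T,S):
        r=near(n,P,proj(P,[*p,.01]))
        if r is not None: V.append((P,r))
    for k,v in (("T",V[:1]),("S",V[1:]),("both",V)):
        if v and len(v[0]): 
            x,e=fit(v,M,p); print(n,k,len(v),x.round(4),round(e,3))
E
```

```text
ware_tray T 1 [ 0.5143 -0.2356  3.8594] 0.03
ware_tray S 1 [ 0.5159 -0.235   0.7143] 0.038
ware_tray both 2 [ 0.5149 -0.2352  0.7183] 0.074
large_tile T 1 [0.571  0.2503 1.8863] 0.087
large_tile S 1 [0.572  0.2499 1.9154] 0.109
large_tile both 2 [0.5713 0.2501 0.3327] 0.202
small_tile T 1 [0.4329 0.2056 2.7357] 0.108
small_tile S 1 [0.4334 0.2048 2.7553] 0.087
small_tile both 2 [0.4333 0.2049 2.7546] 0.202
cone T 1 [0.5928 0.3637 0.9225] 0.141
cone both 1 [0.5928 0.3637 0.9225] 0.141
round_tile T 1 [0.4488 0.0664 0.8959] 0.081
round_tile S 1 [0.4513 0.0661 0.7761] 0.089
round_tile both 2 [0.4499 0.0666 3.1533] 0.194
fish T 1 [0.6326 0.0407 3.2873] 0.516
fish S 1 [0.631  0.0347 2.3576] 0.677
fish both 2 [0.6306 0.0365 2.3417] 1.227
moth T 1 [0.4444 0.3388 0.8527] 1.075
moth S 1 [0.4405 0.3432 2.4221] 0.814
moth both 2 [0.4424 0.342  2.4128] 1.907
bulb T 1 [0.5507 0.1364 1.3033] 0.15
bulb S 1 [0.5497 0.1351 1.2779] 0.216
bulb both 2 [0.5505 0.136  2.3937] 0.379
```

View pics/crop.png

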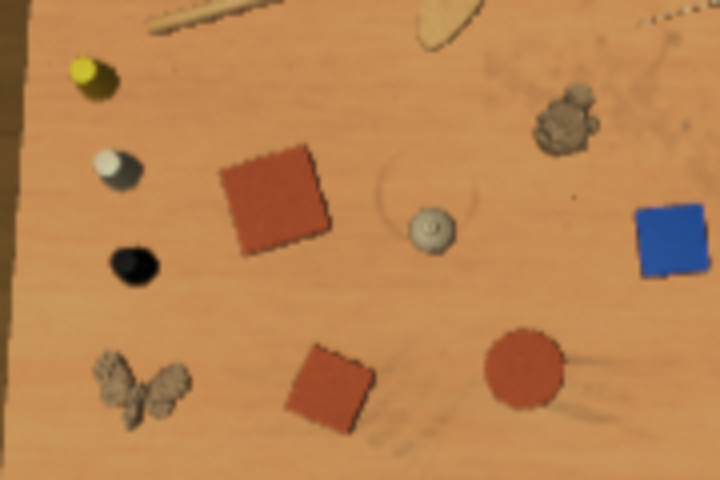

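Crop/top: three cones at crop (83,70) yellow, (107,163) white, (135,265) black. I take the white one, full-res ≈(138,182). The terracotta squares are at (275,198) large and (331,390) small. The blue square (672,240) and the disc (524,368) are look-alikes. The fish lump is at (565,122), the moth at (140,390) and the bulb at (432,230). Next I check the fish axes and the cone foot.

```bash
cat >> h.py <<'E'
def plan(x,y,z,yaws=None):
    """yaws: candidate directions of tool x axis (rad, fingers close at right angles to it)"""
    s=env.get_state(); q=s["orientation"]; R=Ro.from_quat([q[1],q[2],q[3],q[0]]); p=s["tcp_pos"]
    cur=np.arctan2(*R.as_matrix()[[1,0],0]); print("tcp",p.round(4),"yaw",cur.round(3),"j6",s["joint_pos"][5].round(2),"F",s["wrist_force"].round(1),"gap",s["finger_gap"].round(4),"t",s["clock"])
    b=None
    for yw in ([cur] if yaws is None else yaws):
        for k in range(-4,5):
            yy=yw+k*np.pi if yaws is not None else cur
            j=s["joint_pos"][5]+(np.arctan2(y,x)-s["joint_pos"][0])-(yy-cur)
            if abs(j)<2.9 and (b is None or abs(yy-cur)+.2*abs(j)<b[0]): b=(abs(yy-cur)+.2*abs(j),yy,j)
    T=Ro.from_euler("xyz",[np.pi,0,b[1]])   # tool down, x axis at yaw
    print("shift",R.inv().apply(np.array([x,y,z])-p).round(4),"rotvec",(R.inv()*T).as_rotvec().round(3),"-> j6",round(b[2],2))
E
python3 - <<'E'
from h import *
T=viewer.read_camera("top"); S=viewer.read_camera("scene")
im=cv2.GaussianBlur(T["image"],(3,3),0)
hsv=cv2.cvtColor(im,cv2.COLOR_RGB2HSV); c=hsv[155:185,240:265]
m=np.zeros((384,512),np.uint8); m[155:185,238:268]=((hsv[...,1]<125)&(hsv[...,2]<165))[155:185,238:268]
pts=np.array([ray(T,u,v,.007)[:2] for v,u in zip(*np.nonzero(m))],np.float32)
r=cv2.minAreaRect(pts*1000); print("fish colour",len(pts),r,cv2.fitEllipse(pts*1000))
for P in(T,S):
    g=near("fish",P,proj(P,[.632,.037,.01])); pts=np.array([ray(P,u,v,.006)[:2] for v,u in zip(*np.nonzero(g))],np.float32)
    print("fish net",len(pts),cv2.minAreaRect(pts*1000),cv2.fitEllipse(pts*1000))
w,n=[np.round(sil(S,cyl(.015,.0095,.042),[.5928,.3637,0])[:,0].min(0)),sil(S,cyl(.015,.0095,.042),[.5928,.3637,0])[:,0].max(0)]; print("cone predicted in scene",w,n)
im=T["image"][:,:,::-1].copy()
a=cv2.resize(im[155:185,235:275],(400,300),interpolation=cv2.INTER_CUBIC)
b=cv2.resize(S["image"][225:265,120:173,::-1].copy(),(400,300),interpolation=cv2.INTER_CUBIC)
H=(sil(S,cyl(.015,.0095,.042),[.5928,.3637,0])-[120,225]+.5)*7.5; cv2.polylines(b,[H.astype(np.int32)],True,(0,255,0))
c=cv2.resize(m[155:185,235:275]*255,(400,300)); 
d=cv2.resize(im[170:200,125:165],(400,300),interpolation=cv2.INTER_CUBIC)
H=(sil(T,cyl(.015,.0095,.042),[.5928,.3637,0])-[125,170]+.5)*10; cv2.polylines(d,[H.astype(np.int32)],True,(0,255,0))
cv2.imwrite("pics/fc.png",np.vstack([np.hstack([a,cv2.cvtColor(c,8)]),np.hstack([d,b])]))
plan(.5713,.2501,.12,[.3327,.3327+np.pi/2])
E
```

```text
fish colour 147 ((631.77197265625, 35.32862854003906), (33.64512634277344, 50.719970703125), 46.16293716430664) ((632.1069946289062, 37.02040100097656), (28.760778427124023, 43.20789337158203), 56.91183090209961)
fish net 194 ((631.1260986328125, 36.03375244140625), (37.99839401245117, 52.75360107421875), 45.35085678100586) ((631.2940063476562, 37.45940399169922), (32.59999084472656, 46.44894790649414), 60.86629867553711)Traceback (most recent call last):
  File "<stdin>", line 9, in <module>
    return _wrapfunc(a, 'nonzero')
    return _wrapit(obj, method, *args, **kwds)
    result = getattr(arr, method)(*args, **kwds)
ValueError: Calling nonzero on 0d arrays is not allowed. Use np.atleast_1d(scalar).nonzero() instead.
```

```bash
python3 - <<'E'
from h import *
T=viewer.read_camera("top"); S=viewer.read_camera("scene")
def over(P,u,v,M,p,k=8):
    u,v=int(u)-25,int(v)-18
    a=cv2.resize(P["image"][v:v+37,u:u+50,::-1].copy(),None,fx=k,fy=k,interpolation=cv2.INTER_CUBIC)
    if M is not None: cv2.polylines(a,[((sil(P,M,p)-[u,v]+.5)*k).astype(np.int32)],True,(0,255,0))
    return a
f=(.6315,.0362); C=cyl(.015,.0095,.042); c=(.5928,.3637,0)
A=[over(P,*proj(P,[*f,.01]),None,0) for P in(T,S)]; B=[over(P,*proj(P,[*c[:2],.01]),C,c) for P in(T,S)]
cv2.imwrite("pics/fc.png",np.vstack([np.hstack(A),np.hstack(B)]))
plan(.5713,.2501,.12,[.3327,.3327+np.pi/2])
E
```

```text
Traceback (most recent call last):
  File "h.py", line 48, in plan
    cur=np.arctan2(*R.as_matrix()[[1,0],0]); print("tcp",p.round(4),"yaw",cur.round(3),"j6",s["joint_pos"][5].round(2),"F",s["wrist_force"].round(1),"gap",s["finger_gap"].round(4),"t",s["clock"])
                                                                                                                                                           ^^^^^^^^^^^^^^^^^^^^^
AttributeError: 'float' object has no attribute 'round'
```

View pics/fc.png

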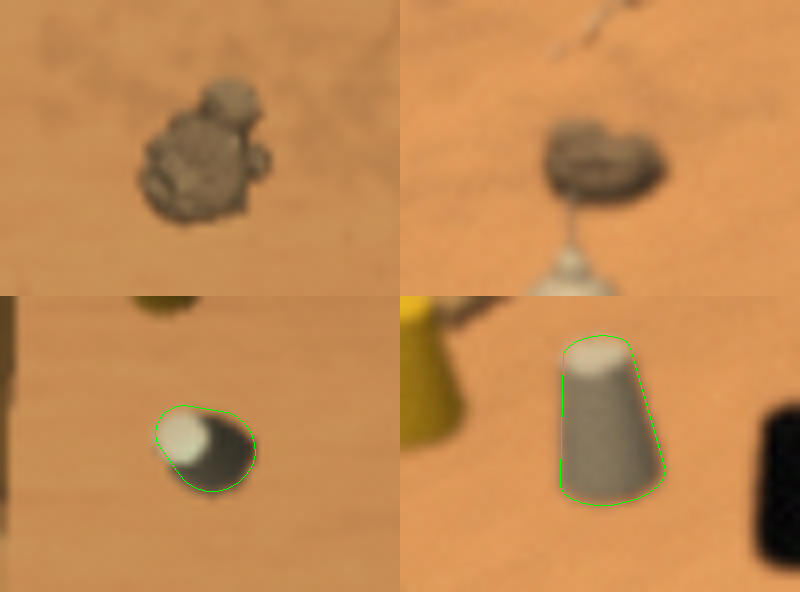

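```bash
sed -i 's/s\["finger_gap"\].round(4)/round(float(s["finger_gap"]),4)/; s/s\["joint_pos"\]\[5\].round(2)/round(float(s["joint_pos"][5]),2)/' h.py; python3 - <<'E'
from h import *
T=viewer.read_camera("top")
g=near("fish",T,proj(T,[.632,.037,.01]))
hsv=cv2.cvtColor(T["image"],cv2.COLOR_RGB2HSV)
m=np.zeros((384,512),bool); m[155:185,238:268]=(hsv[...,1]<130)[155:185,238:268]
for k in(g,m):
    pts=np.array([ray(T,u,v,.006)[:2] for v,u in zip(*np.nonzero(k))])
    for a in np.arange(0,90,15):
        d=np.array([[np.cos(np.radians(a)),np.sin(np.radians(a))],[-np.sin(np.radians(a)),np.cos(np.radians(a))]]); q=pts@d.T*1000
        c=d.T@((q.max(0)+q.min(0))/2); print(a,(np.ptp(q,axis=0)).round(1),c.round(1))
plan(.5713,.2501,.12,[.3327,.3327+np.pi/2])
E
```

```text
0 [45.5 44.2] [633.4  36.8]
15 [44.4 45.1] [631.6  38. ]
30 [40.8 47.5] [630.4  36.4]
45 [36.  50.6] [631.1  34.6]
60 [39.1 52.4] [632.3  34.9]
75 [41.4 50.7] [632.9  35.1]
0 [48.5 41.4] [634.9  38.3]
15 [45.9 46.1] [633.7  38.7]
30 [42.2 51.2] [632.4  36.7]
45 [38.1 52.8] [632.6  34.6]
60 [38.6 53.9] [633.5  35.6]
75 [41.4 52.8] [634.5  36.8]
tcp [ 0.1438 -0.5568  0.2313] yaw 0.253 j6 1.43 F [-0.5 -0.1  0.2] gap 0.0853 t 1.8
shift [ 0.6157 -0.6743  0.1113] rotvec [ 0.     0.    -1.651] -> j6 1.65
```

```bash
R='.'; python3 -m creep '0.04,-0.045,0,0,0,-0.1
0.08,-0.09,0,0,0,-0.2
0.12,-0.13,0,0,0,-0.3
0.16,-0.175,0,0,0,-0.45
0.2,-0.22,0,0,0,-0.6
0.24,-0.26,0,0,0,-0.75
0.28,-0.305,0,0,0,-0.9
0.32,-0.35,0,0,0,-1.05' 0.08 30
python3 -c "
from h import *
plan(.5713,.2501,.12,[.3327,.3327+np.pi/2])"
```

```text
clock: 2.8
tcp_pos: [0.3668, -0.1363, 0.2317]
orientation: [0.001, 0.794, 0.608, 0.0]
wrist_force: [1.2, -0.8, -0.8]
finger_gap: 0.08
grip_force: 0.0
tcp [ 0.3668 -0.1363  0.2317] yaw 1.307 j6 1.27 F [ 1.2 -0.8 -0.8] gap 0.08 t 2.8
shift [0.4264 0.0965 0.1116] rotvec [ 0.001  0.001 -0.596] -> j6 1.65
```

```bash
python3 -m creep '0.055,0.012,0,0,0,-0.08
0.11,0.025,0,0,0,-0.16
0.165,0.037,0.02,0,0,-0.24
0.22,0.05,0.04,0,0,-0.32
0.275,0.062,0.06,0,0,-0.4
0.33,0.075,0.08,0,0,-0.48
0.385,0.087,0.095,0,0,-0.56
0.427,0.097,0.111,0,0,-0.596'
python3 -m creep '0,0,0,0,0,0
0,0,0,0,0,0'
python3 -c "
from h import *
plan(.5713,.2501,-.003,[.3327,.3327+np.pi/2])"
```

```text
clock: 3.8
tcp_pos: [0.5736, 0.2505, 0.1196]
orientation: [0.0, 0.581, 0.814, 0.0]
wrist_force: [0.4, -0.9, 0.3]
finger_gap: 0.08
grip_force: 0.0
clock: 4.05
tcp_pos: [0.5722, 0.2479, 0.12]
orientation: [-0.0, 0.582, 0.813, -0.001]
wrist_force: [0.3, -0.9, 0.5]
finger_gap: 0.08
grip_force: 0.0
tcp [0.5722 0.2479 0.12  ] yaw 1.899 j6 1.52 F [ 0.3 -0.9  0.5] gap 0.08 t 4.05
shift [0.0024 0.     0.123 ] rotvec [-0.001  0.    -0.005] -> j6 1.65
```

```bash
python3 -m creep '0.002,0,0.05,0,0,0
0.002,0,0.09,0,0,0
0.002,0,0.11,0,0,0
0.002,0,0.117,0,0,0
0.002,0,0.119,0,0,0
0.002,0,0.119,0,0,0'; python3 -m creep '0,0,0.002,0,0,0
0,0,0.003,0,0,0
0,0,0.003,0,0,0'
```

```text
clock: 4.8
tcp_pos: [0.573, 0.25, 0.0027]
orientation: [0.001, 0.582, 0.813, 0.001]
wrist_force: [0.6, 0.1, 0.1]
finger_gap: 0.0798
grip_force: 0.0
clock: 5.18
tcp_pos: [0.5721, 0.2502, -0.0017]
orientation: [0.0, 0.582, 0.813, -0.0]
wrist_force: [-0.4, 0.1, 0.2]
finger_gap: 0.0801
grip_force: 0.0
```

No contact with the table, as expected. Grip.

```bash
python3 -m creep '0,0,0,0,0,0
0,0,0,0,0,0
0,0,0,0,0,0
0,0,0,0,0,0
0,0,0,0,0,0' 0.05 40;  python3 -m creep '0,0,-0.02,0,0,0
0,0,-0.06,0,0,0
0,0,-0.1,0,0,0
0,0,-0.12,0,0,0
0,0,-0.12,0,0,0'
python3 -c "
from h import *
ty=.7183-np.pi  # candidate y axis of tray
for yw in(.7183,.7183+np.pi):
    y=np.array([-np.sin(yw),np.cos(yw)]); c=np.array([.5149,-.2352]); print(yw,y.round(3),'wide',(c-.038*y).round(4),'narrow',(c+.063*y).round(4))
S=viewer.read_camera('scene');T=viewer.read_camera('top'); 
a=cv2.resize(S['image'][150:300,60:320,::-1],(780,450));cv2.imwrite('pics/g1.png',a)"
```

```text
clock: 5.8
tcp_pos: [0.5723, 0.2502, -0.0013]
orientation: [0.0, 0.582, 0.813, 0.0]
wrist_force: [-0.5, -0.6, 5.3]
finger_gap: 0.0645
grip_force: 45.0
clock: 6.42
tcp_pos: [0.573, 0.2503, 0.1194]
orientation: [0.001, 0.582, 0.813, 0.001]
wrist_force: [0.1, -0.1, -1.4]
finger_gap: 0.0646
grip_force: 44.9
0.7183 [-0.658  0.753] wide [ 0.5399 -0.2638] narrow [ 0.4734 -0.1878]
3.8598926535897933 [ 0.658 -0.753] wide [ 0.4899 -0.2066] narrow [ 0.5564 -0.2826]
```

View pics/g1.png

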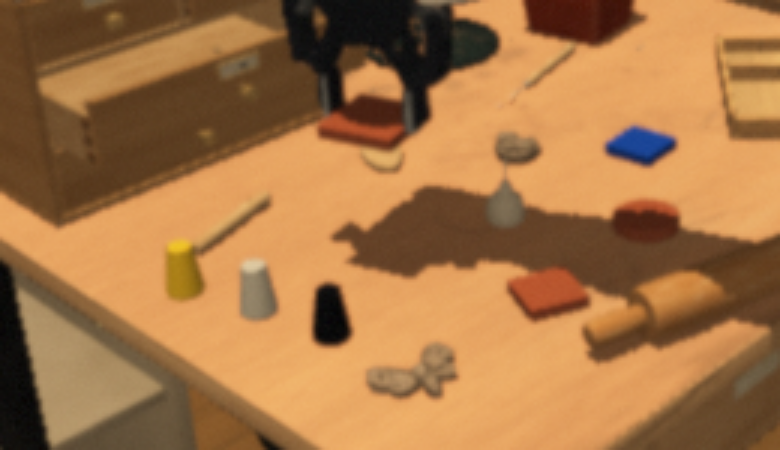

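```bash
python3 -c "
from h import *
plan(.4899,-.2066,.08)
plan(.4899,-.2066,.08,[.7183,.7183+np.pi/2])"
```

```text
tcp [0.5714 0.2498 0.1168] yaw 1.899 j6 1.53 F [-0.8 -0.6 -0.8] gap 0.0648 t 6.525
shift [-0.4059 -0.2241  0.0373] rotvec [-0.002  0.    -0.   ] -> j6 0.84
tcp [0.5714 0.2498 0.1168] yaw 1.899 j6 1.53 F [-0.8 -0.6 -0.8] gap 0.0648 t 6.525
shift [-0.4059 -0.2241  0.0373] rotvec [-0.002 -0.    -0.39 ] -> j6 0.45
```

```bash
python3 -m creep '-0.05,-0.027,0,0,0,-0.04
-0.1,-0.055,0,0,0,-0.1
-0.15,-0.083,0,0,0,-0.15
-0.2,-0.11,0,0,0,-0.2
-0.25,-0.138,0,0,0,-0.25
-0.3,-0.165,0,0,0,-0.3
-0.35,-0.193,0,0,0,-0.35
-0.406,-0.224,0.02,0,0,-0.39'; python3 -m creep '0,0,0.02,0,0,0
0,0,0.02,0,0,0
0,0,0.02,0,0,0'
python3 -c "
from h import *
plan(.4899,-.2066,.0065,[.7183,.7183+np.pi/2])"
```

```text
clock: 7.52
tcp_pos: [0.4912, -0.2039, 0.0989]
orientation: [0.0, 0.413, 0.911, -0.0]
wrist_force: [1.4, -0.8, -1.6]
finger_gap: 0.0644
grip_force: 45.0
clock: 7.9
tcp_pos: [0.4912, -0.2013, 0.0792]
orientation: [-0.001, 0.413, 0.911, 0.0]
wrist_force: [0.6, 0.7, -0.8]
finger_gap: 0.0644
grip_force: 45.0
tcp [ 0.4912 -0.2013  0.0792] yaw 2.29 j6 0.31 F [ 0.6  0.7 -0.8] gap 0.0644 t 7.9
shift [-0.0032 -0.0044  0.0727] rotvec [-0.    -0.002  0.001] -> j6 0.45
```

```bash
python3 -m creep '-0.003,-0.004,0.03,0,0,0
-0.003,-0.004,0.055,0,0,0
-0.003,-0.004,0.065,0,0,0
-0.003,-0.004,0.07,0,0,0
-0.003,-0.004,0.072,0,0,0
-0.003,-0.004,0.072,0,0,0'
python3 -c "
from h import *
plan(.4899,-.2066,.0065,[.7183,.7183+np.pi/2])"
```

```text
clock: 8.65
tcp_pos: [0.4911, -0.2072, 0.0083]
orientation: [0.001, 0.413, 0.911, -0.0]
wrist_force: [0.6, 0.1, -0.5]
finger_gap: 0.065
grip_force: 45.0
tcp [ 0.4911 -0.2072  0.0083] yaw 2.289 j6 0.3 F [ 0.6  0.1 -0.5] gap 0.065 t 8.65
shift [ 0.0012 -0.0005  0.0018] rotvec [ 0.     0.001 -0.   ] -> j6 0.45
```

```bash
python3 -m creep '0,0,0.001,0,0,0
0,0,0.002,0,0,0
0,0,0.003,0,0,0'; python3 -m creep '0,0,0,0,0,0
0,0,0,0,0,0
0,0,0,0,0,0' 0.076; python3 -m creep '0,0,-0.02,0,0,0
0,0,-0.06,0,0,0
0,0,-0.1,0,0,0
0,0,-0.11,0,0,0'
python3 -c "
from h import *
plan(.4333,.2049,.10,[1.1838,1.1838+np.pi/2])"
```

```text
clock: 9.02
tcp_pos: [0.4906, -0.2071, 0.0047]
orientation: [0.0, 0.414, 0.91, -0.0]
wrist_force: [0.5, -0.4, -1.4]
finger_gap: 0.0643
grip_force: 45.0
clock: 9.4
tcp_pos: [0.4907, -0.2071, 0.0048]
orientation: [0.0, 0.414, 0.91, -0.0]
wrist_force: [0.9, -0.7, 1.0]
finger_gap: 0.0758
grip_force: 0.0
clock: 9.9
tcp_pos: [0.4922, -0.208, 0.1175]
orientation: [0.003, 0.414, 0.91, -0.0]
wrist_force: [-0.4, 0.8, -0.5]
finger_gap: 0.0758
grip_force: 0.0
tcp [ 0.4922 -0.208   0.1175] yaw 2.289 j6 0.3 F [-0.4  0.8 -0.5] gap 0.0758 t 9.9
shift [0.3498 0.2273 0.0161] rotvec [ 0.     0.005 -0.466] -> j6 0.83
```

```bash
python3 -m creep '0.044,0.028,0,0,0,-0.06
0.088,0.057,0,0,0,-0.12
0.132,0.085,0,0,0,-0.18
0.175,0.114,0,0,0,-0.24
0.219,0.142,0,0,0,-0.3
0.263,0.17,0,0,0,-0.36
0.306,0.199,0,0,0,-0.42
0.35,0.227,0,0,0,-0.466' 0.07; python3 -m creep '0,0,0.02,0,0,0
0,0,0.04,0,0,0
0,0,0.04,0,0,0'
python3 -c "
from h import *
T=viewer.read_camera('top');x,e=fit([(T,near('large_tile',T,proj(T,[.49,-.207,.018])))],box(.066,.066,.012),(.49,-.207),.006) if near('large_tile',T,proj(T,[.49,-.207,.018])) is not None else (0,0); print(x,e)
save(T,'p1.png',(290,160,400,260),5)
plan(.4333,.2049,.001,[1.1838,1.1838+np.pi/2])"
```

```text
clock: 10.9
tcp_pos: [0.4304, 0.2074, 0.1138]
orientation: [-0.0, 0.191, 0.982, -0.0]
wrist_force: [1.1, -0.1, -1.1]
finger_gap: 0.0698
grip_force: 0.0
clock: 11.28
tcp_pos: [0.4291, 0.2056, 0.0726]
orientation: [-0.002, 0.192, 0.981, -0.001]
wrist_force: [0.4, 0.3, 0.4]
finger_gap: 0.0702
grip_force: 0.0
[ 0.48927666 -0.20674482  3.87270428] 0.07622457295656204
tcp [0.4315 0.2058 0.0749] yaw 2.754 j6 0.66 F [-0.5 -1.4 -0.1] gap 0.0701 t 11.425
shift [-0.002  -0.0001  0.0739] rotvec [ 0.  0. -0.] -> j6 0.83
```

View pics/p1.png

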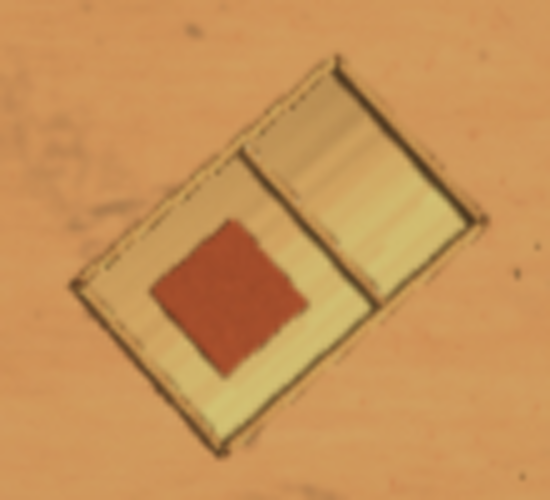

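The large tile lies centred in the wide bay at crop (229,298), measured at (0.489,-0.207). Now the small tile.

```bash
python3 -m creep '-0.002,0,0.03,0,0,0
-0.002,0,0.055,0,0,0
-0.002,0,0.067,0,0,0
-0.002,0,0.072,0,0,0
-0.002,0,0.073,0,0,0
-0.002,0,0.073,0,0,0';  python3 -m creep '0,0,0,0,0,0
0,0,0,0,0,0
0,0,0,0,0,0
0,0,0,0,0,0
0,0,0,0,0,0
0,0,0,0,0,0' 0.035 40;  python3 -m creep '0,0,-0.02,0,0,0
0,0,-0.06,0,0,0
0,0,-0.1,0,0,0
0,0,-0.11,0,0,0
0,0,-0.11,0,0,0'
python3 -c "
from h import *
S=viewer.read_camera('scene');save(S,'g2.png',(160,130,320,250),4)
plan(.4893,-.2067,.1,[.7183,.7183+np.pi/2])"
```

```text
clock: 12.18
tcp_pos: [0.4338, 0.2053, 0.0023]
orientation: [0.001, 0.192, 0.981, 0.0]
wrist_force: [-0.3, -0.3, -0.7]
finger_gap: 0.07
grip_force: 0.0
clock: 12.92
tcp_pos: [0.4336, 0.2053, 0.0024]
orientation: [0.001, 0.192, 0.981, 0.0]
wrist_force: [-1.3, 0.6, 6.1]
finger_gap: 0.0489
grip_force: 41.3
clock: 13.55
tcp_pos: [0.4333, 0.2052, 0.1117]
orientation: [0.0, 0.192, 0.981, 0.0]
wrist_force: [-0.5, -0.7, -1.3]
finger_gap: 0.0483
grip_force: 42.0
tcp [0.4325 0.205  0.1107] yaw 2.755 j6 0.66 F [ 0.3 -0.2 -0.5] gap 0.0478 t 13.6
shift [-0.2079 -0.3599  0.0108] rotvec [-0.001 -0.001  0.466] -> j6 0.45
```

View pics/g2.png

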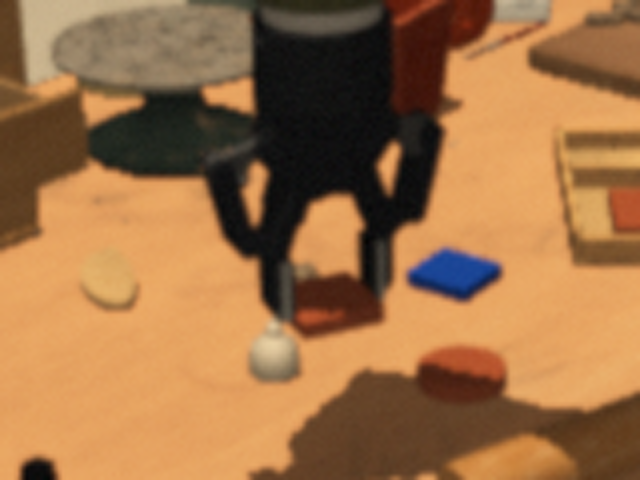

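Small tile held level at (335,300). Carry it to the pile.

```bash
python3 -m creep '-0.026,-0.045,0,0,0,0.06
-0.052,-0.09,0,0,0,0.12
-0.078,-0.135,0,0,0,0.18
-0.104,-0.18,0,0,0,0.24
-0.13,-0.225,0,0,0,0.3
-0.156,-0.27,0,0,0,0.36
-0.182,-0.315,0,0,0,0.42
-0.208,-0.36,0.01,0,0,0.466'; python3 -m creep '0,0,0.02,0,0,0
0,0,0.04,0,0,0
0,0,0.04,0,0,0
0,0,0.04,0,0,0'
python3 -c "
from h import *
plan(.4893,-.2067,.022,[.7183,.7183+np.pi/2])"
```

```text
clock: 14.6
tcp_pos: [0.4894, -0.2082, 0.1001]
orientation: [-0.001, 0.414, 0.91, 0.0]
wrist_force: [2.1, 0.5, -0.9]
finger_gap: 0.0486
grip_force: 42.0
clock: 15.1
tcp_pos: [0.4895, -0.2063, 0.0611]
orientation: [-0.001, 0.413, 0.911, 0.0]
wrist_force: [-0.1, -0.1, 0.2]
finger_gap: 0.0486
grip_force: 42.0
tcp [ 0.4895 -0.2063  0.0611] yaw 2.289 j6 0.3 F [-0.1 -0.1  0.2] gap 0.0486 t 15.1
shift [-0.0002 -0.0004  0.0391] rotvec [-0.    -0.001 -0.   ] -> j6 0.45
```

```bash
python3 -m creep '0,0,0.02,0,0,0
0,0,0.033,0,0,0
0,0,0.038,0,0,0
0,0,0.039,0,0,0
0,0,0.04,0,0,0
0,0,0.04,0,0,0'; python3 -m creep '0,0,0.0005,0,0,0
0,0,0.0005,0,0,0
0,0,0.0005,0,0,0' 0.062; python3 -m creep '0,0,-0.02,0,0,0
0,0,-0.06,0,0,0
0,0,-0.1,0,0,0'
python3 -c "
from h import *
b=np.radians(48)
plan(.632,.0355,.10,[b+np.pi/2])"
```

```text
clock: 15.85
tcp_pos: [0.4902, -0.2069, 0.022]
orientation: [0.0, 0.414, 0.91, -0.0]
wrist_force: [0.6, -0.3, -0.6]
finger_gap: 0.049
grip_force: 42.1
clock: 16.23
tcp_pos: [0.49, -0.2068, 0.0213]
orientation: [0.0, 0.414, 0.91, -0.0]
wrist_force: [-0.3, -0.6, -0.6]
finger_gap: 0.0622
grip_force: 0.0
clock: 16.6
tcp_pos: [0.4896, -0.2065, 0.122]
orientation: [-0.0, 0.414, 0.91, 0.0]
wrist_force: [0.2, -0.3, -0.2]
finger_gap: 0.0621
grip_force: 0.0
tcp [ 0.4896 -0.2065  0.122 ] yaw 2.289 j6 0.3 F [ 0.2 -0.3 -0.2] gap 0.0621 t 16.6
shift [0.0886 0.2665 0.022 ] rotvec [-0.    -0.001 -0.12 ] -> j6 0.79
```

```bash
python3 -m creep '0.017,0.053,0,0,0,-0.02
0.035,0.107,0,0,0,-0.04
0.053,0.16,0,0,0,-0.06
0.071,0.213,0,0,0,-0.09
0.089,0.267,0,0,0,-0.12
0.089,0.267,0.04,0,0,-0.12
0.089,0.267,0.06,0,0,-0.12
0.089,0.267,0.06,0,0,-0.12' 0.068
python3 -c "
from h import *
T=viewer.read_camera('top')
r=near('small_tile',T,proj(T,[.49,-.207,.03]))
if r is not None: print(fit([(T,r)],box(.05,.05,.012),(.49,-.207),.018))
b=np.radians(48)
plan(.632,.0355,.004,[b+np.pi/2])"
```

```text
clock: 17.6
tcp_pos: [0.6307, 0.0364, 0.059]
orientation: [-0.002, 0.358, 0.934, -0.001]
wrist_force: [-0.1, 0.6, 1.4]
finger_gap: 0.0677
grip_force: 0.0
(array([ 0.4897083 , -0.20713291,  3.84182686]), np.float64(0.08753547817468643))
tcp [0.6327 0.0359 0.0617] yaw 2.409 j6 0.66 F [-0.1  0.2  0.2] gap 0.068 t 17.7
shift [ 0.0003 -0.0007  0.0577] rotvec [0. 0. 0.] -> j6 0.79
```

```bash
python3 -m creep '0,0,0.03,0,0,0
0,0,0.05,0,0,0
0,0,0.056,0,0,0
0,0,0.058,0,0,0
0,0,0.059,0,0,0
0,0,0.059,0,0,0';  python3 -m creep '0,0,0,0,0,0
0,0,0,0,0,0
0,0,0,0,0,0
0,0,0,0,0,0
0,0,0,0,0,0
0,0,0,0,0,0' 0.025 30;  python3 -m creep '0,0,-0.02,0,0,0
0,0,-0.06,0,0,0
0,0,-0.1,0,0,0
0,0,-0.1,0,0,0
0,0,-0.1,0,0,0'
python3 -c "
from h import *
S=viewer.read_camera('scene');T=viewer.read_camera('top');u,v=map(int,proj(S,[.632,.036,.1]));save(S,'g3.png',(u-50,v-45,u+50,v+45),6)
plan(.4897,-.207,.1)"
```

```text
clock: 18.45
tcp_pos: [0.6331, 0.0359, 0.003]
orientation: [0.001, 0.358, 0.934, 0.0]
wrist_force: [-0.1, 0.1, -0.3]
finger_gap: 0.0679
grip_force: 0.0
clock: 19.2
tcp_pos: [0.633, 0.0362, 0.0029]
orientation: [0.001, 0.358, 0.934, 0.0]
wrist_force: [-0.8, -0.2, 5.1]
finger_gap: 0.0384
grip_force: 29.9
clock: 19.82
tcp_pos: [0.632, 0.0359, 0.1014]
orientation: [-0.0, 0.358, 0.934, -0.0]
wrist_force: [-0.9, -0.1, -0.7]
finger_gap: 0.0387
grip_force: 29.9
tcp [0.6312 0.036  0.1004] yaw 2.409 j6 0.66 F [-0.2  0.5 -0. ] gap 0.0387 t 19.925
shift [-0.0574 -0.2753  0.0008] rotvec [-0.002 -0.002  0.   ] -> j6 0.33
```

View pics/g3.png

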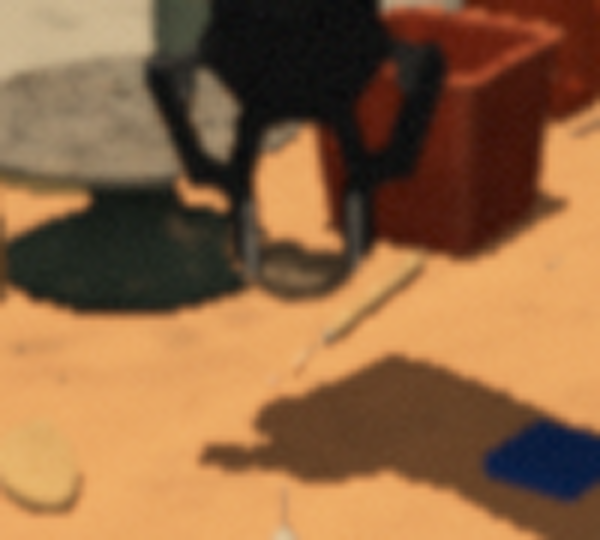

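Fish held level at (300,268). To the pile.

```bash
python3 -m creep '-0.011,-0.055,0,0,0,0
-0.022,-0.11,0,0,0,0
-0.033,-0.165,0,0,0,0
-0.045,-0.22,0,0,0,0
-0.057,-0.275,0,0,0,0
-0.057,-0.275,0.02,0,0,0
-0.057,-0.275,0.03,0,0,0
-0.057,-0.275,0.03,0,0,0'; python3 -m creep '0,0,0,0,0,0'
python3 -c "
from h import *
plan(.4897,-.207,.034)"
```

```text
clock: 20.92
tcp_pos: [0.4898, -0.2054, 0.0706]
orientation: [-0.002, 0.358, 0.934, 0.0]
wrist_force: [0.4, -0.1, -0.1]
finger_gap: 0.0382
grip_force: 30.0
clock: 21.05
tcp_pos: [0.4913, -0.2059, 0.0722]
orientation: [-0.0, 0.358, 0.934, -0.0]
wrist_force: [0.8, -0.2, 0.1]
finger_gap: 0.0386
grip_force: 30.0
tcp [ 0.4913 -0.2059  0.0722] yaw 2.41 j6 0.18 F [ 0.8 -0.2  0.1] gap 0.0386 t 21.05
shift [ 0.0004 -0.0019  0.0382] rotvec [-0. -0.  0.] -> j6 0.33
```

```bash
python3 -m creep '0,-0.001,0.02,0,0,0
0,-0.001,0.032,0,0,0
0,-0.001,0.036,0,0,0
0,-0.001,0.037,0,0,0
0,-0.001,0.038,0,0,0
0,-0.001,0.038,0,0,0'; python3 -m creep '0,0,0.001,0,0,0
0,0,0.001,0,0,0
0,0,0.001,0,0,0' 0.055; python3 -m creep '0,0,-0.02,0,0,0
0,0,-0.06,0,0,0
0,0,-0.1,0,0,0'
python3 -c "
from h import *
plan(.5928,.3637,.12,[0,np.pi])"
```

```text
clock: 21.8
tcp_pos: [0.4905, -0.2075, 0.0345]
orientation: [0.0, 0.358, 0.934, -0.0]
wrist_force: [-0.0, -0.1, 0.7]
finger_gap: 0.0387
grip_force: 30.0
clock: 22.18
tcp_pos: [0.4902, -0.2074, 0.0332]
orientation: [0.0, 0.358, 0.934, -0.0]
wrist_force: [0.1, -0.8, -0.7]
finger_gap: 0.055
grip_force: 0.0
clock: 22.55
tcp_pos: [0.4899, -0.2071, 0.134]
orientation: [-0.0, 0.358, 0.934, 0.0]
wrist_force: [0.9, -0.4, 0.0]
finger_gap: 0.0545
grip_force: 0.0
tcp [ 0.4899 -0.2071  0.134 ] yaw 2.409 j6 0.18 F [ 0.9 -0.4  0. ] gap 0.0545 t 22.55
shift [0.3054 0.4932 0.0141] rotvec [ 0.    -0.001 -0.733] -> j6 0.55
```

```bash
python3 -m creep '0.03,0.05,0,0,0,-0.08
0.06,0.1,0,0,0,-0.16
0.09,0.148,0,0,0,-0.24
0.12,0.197,0,0,0,-0.32
0.15,0.246,0,0,0,-0.4
0.18,0.295,0,0,0,-0.48
0.21,0.344,0,0,0,-0.56
0.24,0.393,0,0,0,-0.64' 0.055
python3 -c "
from h import *
plan(.5928,.3637,.12,[0,np.pi])
T=viewer.read_camera('top');S=viewer.read_camera('scene')
u,v=map(int,proj(T,[.515,-.235,.03]));a=cv2.resize(T['image'][v-45:v+45,u-50:u+50,::-1],None,fx=4,fy=4,interpolation=2)
u,v=map(int,proj(S,[.515,-.235,.03]));b=cv2.resize(S['image'][v-45:v+45,u-50:u+50,::-1],None,fx=4,fy=4,interpolation=2)
cv2.imwrite('pics/p3.png',np.hstack([a,b]))"
```

```text
clock: 23.55
tcp_pos: [0.5749, 0.2473, 0.1332]
orientation: [0.0, 0.045, 0.999, -0.0]
wrist_force: [1.4, -0.4, -0.8]
finger_gap: 0.0557
grip_force: 0.0
tcp [0.5749 0.2473 0.1332] yaw 3.051 j6 0.37 F [ 1.4 -0.4 -0.8] gap 0.0557 t 23.55
shift [-0.0074  0.1176  0.0132] rotvec [-0.    0.   -0.09] -> j6 0.55
```

View pics/p3.png

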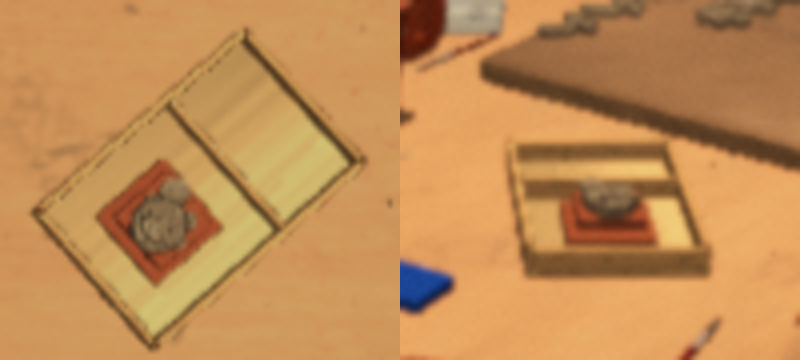

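Pile stands at (160,220): large tile, small tile, and the fish flat on top and centred. Now the cone.

```bash
python3 -m creep '-0.003,0.05,0,0,0,-0.04
-0.006,0.1,0.01,0,0,-0.09
-0.007,0.118,0.03,0,0,-0.09
-0.007,0.118,0.06,0,0,-0.09
-0.007,0.118,0.06,0,0,-0.09
-0.007,0.118,0.06,0,0,-0.09'
python3 -c "
from h import *
plan(.5928,.3637,.010,[0,np.pi])"
```

```text
clock: 24.4
tcp_pos: [0.5928, 0.3612, 0.0735]
orientation: [-0.0, 0.002, 1.0, -0.0]
wrist_force: [-0.1, -0.9, -0.1]
finger_gap: 0.0548
grip_force: 0.0
tcp [0.5928 0.3612 0.0735] yaw 3.137 j6 0.44 F [-0.1 -0.9 -0.1] gap 0.0548 t 24.4
shift [-0.      0.0025  0.0635] rotvec [-0.    -0.    -0.004] -> j6 0.55
```

```bash
python3 -m creep '0,0.001,0.015,0,0,0
0,0.002,0.035,0,0,0
0,0.002,0.052,0,0,0
0,0.002,0.06,0,0,0
0,0.002,0.063,0,0,0
0,0.002,0.063,0,0,0';  python3 -m creep '0,0,0,0,0,0
0,0,0,0,0,0
0,0,0,0,0,0
0,0,0,0,0,0
0,0,0,0,0,0
0,0,0,0,0,0' 0.012 30;  python3 -m creep '0,0,-0.02,0,0,0
0,0,-0.06,0,0,0
0,0,-0.11,0,0,0
0,0,-0.11,0,0,0
0,0,-0.11,0,0,0'
python3 -c "
from h import *
S=viewer.read_camera('scene');T=viewer.read_camera('top');u,v=map(int,proj(S,[.593,.364,.1]));save(S,'g4.png',(u-50,v-45,u+50,v+45),6)
plan(.5564,-.2826,.12,[.7183])"
```

```text
clock: 25.15
tcp_pos: [0.5928, 0.3643, 0.0104]
orientation: [0.0, 0.001, 1.0, 0.0]
wrist_force: [1.2, 0.1, -0.6]
finger_gap: 0.0549
grip_force: 0.0
clock: 25.9
tcp_pos: [0.5931, 0.3644, 0.011]
orientation: [0.001, 0.001, 1.0, 0.0]
wrist_force: [-0.3, -0.7, 5.2]
finger_gap: 0.025
grip_force: 29.8
clock: 26.52
tcp_pos: [0.5923, 0.3641, 0.1195]
orientation: [-0.0, 0.001, 1.0, -0.0]
wrist_force: [-0.8, 0.1, -0.9]
finger_gap: 0.0254
grip_force: 29.4
tcp [0.5914 0.3637 0.118 ] yaw 3.139 j6 0.44 F [ 0.1 -0.3 -1.4] gap 0.0249 t 26.625
shift [ 0.0332 -0.6464 -0.0009] rotvec [-0.    -0.004 -0.721] -> j6 -1.19
```

View pics/g4.png

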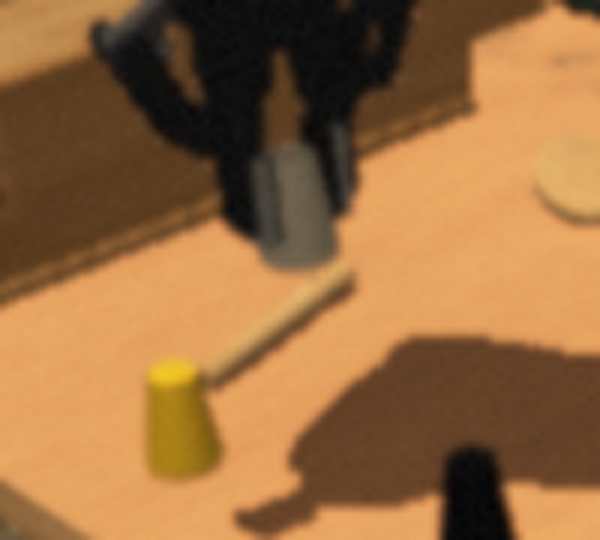

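```bash
python3 -m creep '0.003,-0.058,0,0,0,0.08
0.006,-0.116,0,0,0,0.16
0.009,-0.174,0,0,0,0.24
0.012,-0.232,0,0,0,0.32
0.015,-0.29,0,0,0,0.4
0.018,-0.348,0,0,0,0.48
0.021,-0.406,0,0,0,0.56
0.024,-0.464,0,0,0,0.64'
python3 -c "
from h import *
plan(.5564,-.2826,.08,[2.289])"
```

```text
clock: 27.62
tcp_pos: [0.5659, -0.1012, 0.1185]
orientation: [-0.001, 0.317, 0.948, -0.0]
wrist_force: [0.0, -0.9, -0.4]
finger_gap: 0.0248
grip_force: 29.4
tcp [ 0.5659 -0.1012  0.1185] yaw 2.496 j6 0.33 F [ 0.  -0.9 -0.4] gap 0.0248 t 27.625
shift [-0.1016 -0.1506  0.0384] rotvec [-0.001 -0.003  0.207] -> j6 0.38
```

```bash
python3 -m creep '-0.025,-0.037,0,0,0,0.05
-0.05,-0.075,0,0,0,0.1
-0.075,-0.112,0,0,0,0.15
-0.1016,-0.15,0,0,0,0.207
-0.1016,-0.15,0.02,0,0,0.207
-0.1016,-0.15,0.038,0,0,0.207
-0.1016,-0.15,0.038,0,0,0.207
-0.1016,-0.15,0.038,0,0,0.207'
python3 -c "
from h import *
plan(.5564,-.2826,.018,[2.289])"
```

```text
clock: 28.62
tcp_pos: [0.5585, -0.2804, 0.0818]
orientation: [-0.001, 0.412, 0.911, 0.0]
wrist_force: [0.1, -0.4, 0.0]
finger_gap: 0.025
grip_force: 29.4
tcp [ 0.5585 -0.2804  0.0818] yaw 2.292 j6 0.26 F [ 0.1 -0.4  0. ] gap 0.025 t 28.625
shift [-0.0003 -0.003   0.0638] rotvec [-0.    -0.001  0.003] -> j6 0.38
```

```bash
python3 -m creep '0,-0.002,0.03,0,0,0
0,-0.002,0.052,0,0,0
0,-0.002,0.06,0,0,0
0,-0.002,0.063,0,0,0
0,-0.002,0.064,0,0,0
0,-0.002,0.064,0,0,0'; python3 -m creep '0,0,0.001,0,0,0
0,0,0.0015,0,0,0
0,0,0.0015,0,0,0'; python3 -m creep '0,0,0,0,0,0
0,0,0,0,0,0
0,0,0,0,0,0' 0.042;  python3 -m creep '0,0,-0.01,0,0,0
0,0,-0.03,0,0,0
0,0,-0.08,0,0,0
0,0,-0.13,0,0,0
0,0,-0.13,0,0,0'; python3 -c "
from h import *
plan(.35,-.42,.25)"
```

```text
clock: 29.38
tcp_pos: [0.5578, -0.2824, 0.019]
orientation: [0.001, 0.412, 0.911, -0.0]
wrist_force: [-0.2, 0.2, 0.3]
finger_gap: 0.0249
grip_force: 29.4
clock: 29.75
tcp_pos: [0.5574, -0.2822, 0.0171]
orientation: [0.0, 0.412, 0.911, -0.0]
wrist_force: [-0.2, 0.0, 1.4]
finger_gap: 0.025
grip_force: 29.8
clock: 30.12
tcp_pos: [0.5571, -0.282, 0.0166]
orientation: [-0.0, 0.412, 0.911, -0.0]
wrist_force: [-0.1, 1.0, -0.3]
finger_gap: 0.042
grip_force: 0.0
clock: 30.75
tcp_pos: [0.56, -0.2839, 0.1527]
orientation: [0.005, 0.412, 0.911, -0.001]
wrist_force: [0.3, 0.1, -0.3]
finger_gap: 0.0423
grip_force: 0.0
tcp [ 0.56   -0.2839  0.1527] yaw 2.292 j6 0.25 F [ 0.3  0.1 -0.3] gap 0.0423 t 30.75
shift [ 0.0355 -0.2474 -0.0983] rotvec [0.002 0.01  0.   ] -> j6 -0.03
```

Move clear of the view, then check.

```bash
python3 -m creep '0.007,-0.05,-0.02,0,0,0
0.014,-0.1,-0.04,0,0,0
0.021,-0.15,-0.06,0,0,0
0.028,-0.2,-0.08,0,0,0
0.035,-0.25,-0.1,0,0,0
0.035,-0.25,-0.1,0,0,0
0.035,-0.25,-0.1,0,0,0'
python3 -c "
from h import *
T=viewer.read_camera('top');S=viewer.read_camera('scene')
G={'ware_tray':((.514,-.237),box(.132,.208,.024),0),'cone':((.5564,-.2826),cyl(.015,.0095,.042),.006),'round_tile':((.45,.067),cyl(.029,.029,.012),0),'bulb':((.55,.136),cyl(.017,.01,.03),0),'fish':((.49,-.207),cyl(.021,.018,.014),.03)}
for n,(p,M,z) in G.items():
    for P in(T,S):
        r=near(n,P,proj(P,[*p,.01+z]))
        if r is not None: print(n,fit([(P,r)],M,p,z))
u,v=map(int,proj(T,[.515,-.235,.03]));a=cv2.resize(T['image'][v-45:v+45,u-50:u+50,::-1],None,fx=4,fy=4,interpolation=2)
u,v=map(int,proj(S,[.515,-.235,.03]));b=cv2.resize(S['image'][v-45:v+45,u-50:u+50,::-1],None,fx=4,fy=4,interpolation=2)
cv2.imwrite('pics/end.png',np.hstack([a,b]))"
```

```text
clock: 31.62
tcp_pos: [0.3462, -0.4204, 0.2461]
orientation: [-0.0, 0.413, 0.911, 0.0]
wrist_force: [0.5, 0.4, 0.6]
finger_gap: 0.0423
grip_force: 0.0
ware_tray (array([ 0.5144476 , -0.2357754 ,  0.71667356]), np.float64(0.26663634181022644))
ware_tray (array([ 0.51736772, -0.23572785,  0.71536747]), np.float64(0.41376250982284546))
cone (array([ 0.5547088 , -0.2802008 ,  2.47336743]), np.float64(0.17611443996429443))
round_tile (array([0.44977656, 0.06584095, 2.01102239]), np.float64(0.1136770248413086))
round_tile (array([0.45054044, 0.06564717, 2.29465715]), np.float64(0.13351979851722717))
bulb (array([0.54979439, 0.13543577, 2.82162774]), np.float64(0.11554082483053207))
bulb (array([0.55142133, 0.13517213, 1.53134592]), np.float64(0.2276073694229126))
fish (array([ 0.48731635, -0.20593035,  1.997792  ]), np.float64(0.24384503066539764))
fish (array([ 0.49137104, -0.20352786,  2.83467285]), np.float64(0.3281920850276947))
```

View pics/end.png

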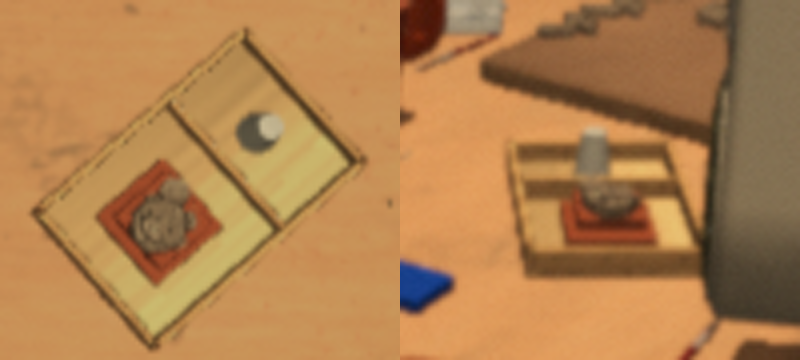

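The pile is centred at (160,222). The cone stands upright at (262,132), within 3 mm of the narrow bay's centre. The round tile and the bulb have not moved.

```bash
python3 -c "
from workcell import env
print(env.hand_in())"
```

```text
the job is handed in; nothing more can be done
None
```

I loaded the tray and handed the job in at about 32 s: the large tile, small tile and fish are piled in the middle of the wide bay, and the white cone stands upright in the narrow bay. By my camera measurements everything is well within tolerance and the round tile and bulb have not moved; the arm never worked near the moth, which I did not re-measure, and the hand-in returned no verdict.

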